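# Check scale beams on the knife edge

### The job

Find which of the two brass scale beams in the wooden rack is lopsided. Test them one at a time: set the beam across the knife edge of the stand with the edge in its notch, let go and see whether it stays level or tips, and put it where it belongs before testing the other; a beam that stays level goes in the open kit drawer, the one that tips goes on the soldering board, both standing on their two feet. Finally push the drawer fully home; do not drop the beams or disturb the other things on the bench.

Things in the scene. Friction and masses are not known exactly. Their poses are not given: they have to be found in the camera images.
- beam_a: brass scale beam, 160 mm long along own y, on two square feet 24 x 24 x 30 mm tall, centred 68 mm either side of the middle; a bar 16 mm wide (own x), 12 to 36 mm above the soles, joins them. Origin: middle, at sole level; z up. 0.19 to 0.27 kg. Starts in either rack groove. Of the two look-alike beams one, not told which, has its centre of mass 14 mm off the middle along y
- beam_b: brass scale beam, 160 mm long along own y, on two square feet 24 x 24 x 30 mm tall, centred 68 mm either side of the middle; a bar 16 mm wide (own x), 12 to 36 mm above the soles, joins them. Origin: middle, at sole level; z up. 0.19 to 0.27 kg. Starts in either rack groove. Of the two look-alike beams one, not told which, has its centre of mass 14 mm off the middle along y
- beam_a_notch (a point): centre of the flat roof of the notch under the middle of the bar, 20 mm above the soles; it rests on knife_edge when the beam is on the edge. The notch is 8 mm deep, 17 mm wide at the mouth, narrowing to 9 mm at the roof, so it guides the beam onto the edge
- beam_b_notch (a point): the same point on the other beam
- rack: dark wooden rack, fixed; base plate 150 (x) x 176 (y) x 8 mm, origin at its underside centre. The beams stand on the base along y, 33 mm either side of the origin in x. Wooden cheeks (76 mm long, top 42 mm above the bench) flank the middle of each beam with 4 mm play, so no finger fits there; take a beam across a foot at its free end and lift it straight out
- knife_stand: dark steel balancing stand, fixed; base 60 (x) x 170 (y) x 12 mm, origin at its underside centre. A beam lies on it along y, soles 30 mm above the bench when level. Pads at y = +-68 mm, 17 mm above the bench, stop a tipping beam; a lopsided one tips about 0.17 rad within a second and stays so; a sound one stays level, at most rocking a little
- knife_edge (a point): middle of the top of the steel knife edge, 50 mm above the bench; the edge runs 24 mm along x and is 6 mm wide on top. Axes as knife_stand
- kit: small wooden bench-top cabinet 200 (x) x 220 (y) x 85 mm, fixed; origin at its underside centre, x from front to back, carcass front at x = -85 mm. Holds one drawer that slides out to -x
- kit_drawer0 (a joint): opening of the kit drawer in m: 0 = fully home (end stop), 0.13 = fully out; starts 0.115 to 0.13. Friction about 1 N
- kit_drawer0_handle (a point): centre of the drawer's brass bar handle, 110 mm long along y, 11 mm thick, 35 mm in front of the drawer front, 47 mm above the bench; x points into the cabinet
- drawer_floor (a point): centre of the drawer's inner floor, 22 mm above the bench, moves with the drawer. Inside 155 (x) x 178 (y) mm; a beam goes in along y. The inner face of the drawer front is 77.5 mm to -x of this point; from there back to the carcass (opening less 6 mm) it is open from above. Front top 72 mm, side walls 63 mm above the bench; a standing beam clears the cabinet's roof
- solder_board: scorched grey-brown soldering board lying flat, fixed, 208 (own x) x 119 (own y) x 18 mm; origin at its underside centre. A beam stands on it along the board's own x
- stake_anvil: little steel horn anvil, 60 x 90 x 58 mm, loose bystander; leave alone
- leather_roll: rolled brown leather cuff, 43 x 38 x 34 mm, loose bystander; leave alone
- wax_block: yellow block of beeswax, 30 x 46 x 19 mm, loose bystander; leave alone

How it is judged:
By the outcome, as a careful person would: the job done as asked, in the order asked, and still so for the second after the job is handed in, with the robot touching nothing.
It also fails if it takes over 72 s, if anything falls off the work surface, if the arm or the gripper's body presses on something with over 40 N, if the wrist force passes 120 N, or if a joint passes its speed limit or range.

### The arm

A 6-joint arm with a two-finger parallel gripper is mounted at the origin on a cart in front of the work surface, level with it; the furniture and walls round the work are solid. World frame = base frame: x ahead of the robot, y to its left, z up, the work surface at z = 0. Lengths are in m, angles in rad, forces in N, time in s.
With the tool pointing down it reaches from about 0.275 to 0.875 m from the base axis. Payload 12.5 kg.
Tool frame: the origin (TCP) lies on the centre line of the jaws, within the pads' length; the fingertips stand r.finger_overhang ahead of it and the grasp point (between the pads) lies 3 mm ahead of it (r.finger_overhang is the distance from the TCP to the fingertips, in m); z points along the fingers, y is the line along which they close (so a half turn about z gives the same grasp; the last joint's range is limited). The gripper opens to 85 mm and grips with 20 to 120 N. Pads are 22 mm wide; open, the fingers measure 114 mm over their backs; the gripper's body (76 mm by 85 mm) begins 54 mm behind the grasp point. The pads swing forward as they close: fully open they stand 13 mm farther back than shut.
Start: joints at [1.075, 0.351, 1.652, -0, 1.139, -0.085], TCP at [0.22, 0.504, 0.253] pointing down, gripper open.
Joint ranges: [-2.75, 2.75], [-0.79, 2.1], [0.01, 2.65], [-1.57, 4.71], [0.07, 3.14], [-2.87, 2.87]. Speed limits (rad/s): [2.22, 2.22, 2.79, 3.14, 3.14, 3.14].

### API

Orientations are given as a unit quaternion [x, y, z, w].
In Python, from cell import r, optics gives the robot as it stands. The module is installed in compiled form; this text tells all that it offers. Calls block until the motion is done:
- r.move_to(position, orientation): joint-space move of the TCP to a pose.
- r.move_linear(position, rot=None, vel=0.15): straight line of the TCP; rot=None keeps the orientation; vel is the mean speed in m/s.
- r.set_joints(angles): joint-space move.
- r.set_gripper(opening, squeeze=None): opening from 0.0 (shut) to 1.0 (fully open); squeeze is the grip in N (None keeps the last); returns when the fingers have stopped.
- r.sleep(seconds).
- r.inverse_kinematics(position, orientation): joint angles nearest the present ones, or None.
- optics.get_image(name): name is "side" or "top" or "wrist"; returns a dict with "pixels" (480x640x3 uint8, red, green, blue), "depth" (480x640 float32, m along the optical axis (not along the pixel's ray), 0 where there is no reading), "fx", "fy", "cx", "cy" (pixels), "camera_from_world" (4x4, takes a point from world to camera coordinates); the wrist camera has in their place "mount" (4x4, takes a point from camera to tool coordinates, whose origin is the TCP and whose axes are the flange's). Camera axes: x right, y down, z forward; pixel columns grow to the right and rows downward; lengths in m; the calibration is good to about 2 mm. A picture is of the moment at which its call begins: read the wrist's pose just before it.
A pose or a line that the arm cannot do raises r.PlanningError and nothing moves.
- r.hand_in(): hands the job in; it is judged then, once.
Readings, each from a call of its own:
- r.current_t(): time.
- r.current_q(): joint angles.
- r.current_qvel(): joint speeds.
- r.current_effort(): joint torques, N m.
- r.current_tool_pos(): TCP position.
- r.current_ee_rot(): TCP orientation.
- r.current_contact_force(): force on the tool from outside, world axes, zero at the start.
- r.current_torque(): the same for the moment, N m.
- r.current_opening(): opening from 0.0 (shut) to 1.0 (fully open).
- r.current_finger_force(): force on a finger pad.
Only numpy, scipy, OpenCV 4.12 (cv2) and the standard library are available. Lean on these libraries where they do the work, as an engineer would, in place of code of your own. Each camera call takes 0.05 s, during which the arm holds its last target. There are 200 camera calls.

## Working session

There is one attempt and no reset: what is moved stays moved. The work goes in short steps, each a Python script; the robot and the scene stay as the last script left them, time stands still between calls to the robot, and variables do not carry over. Pictures are saved under pics/ and viewed, at most 13 in all, crops included, and the job is handed in when it is done.

```bash
mkdir -p pics; cat > h.py <<'E'
import numpy as np, cv2
from cell import r, optics
from scipy.spatial.transform import Rotation as R
def save(im,n): cv2.imwrite('pics/'+n, im['pixels'][:,:,::-1])
def cloud(im):
    d=im['depth']; v,u=np.mgrid[0:480,0:640]
    P=np.stack([(u-im['cx'])/im['fx']*d,(v-im['cy'])/im['fy']*d,d],-1)
    if 'camera_from_world' in im: T=np.linalg.inv(im['camera_from_world'])
    else:
        T=np.eye(4);T[:3,:3]=R.from_quat(im['rot']).as_matrix();T[:3,3]=im['pos'];T=T@im['mount']
    return P@T[:3,:3].T+T[:3,3], d>0
def wrist():
    p,q=r.current_tool_pos(),r.current_ee_rot()
    im=optics.get_image('wrist'); im['pos']=p; im['rot']=q; return im
E
python3 - <<'E'
from h import *
for n in ('top','side'):
    im=optics.get_image(n); save(im,n+'0.png'); np.savez(n+'0.npz',**im)
    print(n,np.linalg.inv(im['camera_from_world']).round(3).tolist(),im['fx'])
print(r.current_t(),r.finger_overhang,r.current_ee_rot(),r.current_tool_pos(), r.current_opening())
E
```

```text
top [[-0.023, -0.997, 0.073, 0.481], [-0.999, 0.025, 0.027, 0.017], [-0.029, -0.072, -0.997, 0.988], [0.0, 0.0, 0.0, 1.0]] 485.7294291056813
side [[0.999, -0.012, 0.045, 0.525], [-0.043, -0.573, 0.818, -0.833], [0.016, -0.819, -0.573, 0.644], [0.0, 0.0, 0.0, 1.0]] 539.0941499004088
0.1 0.022 [ 2.03985460e-01  9.78973799e-01 -4.59887521e-04 -1.47154283e-04] [0.21948251 0.50401815 0.2528448 ] 0.9994461305259196
```

View pics/top0.png

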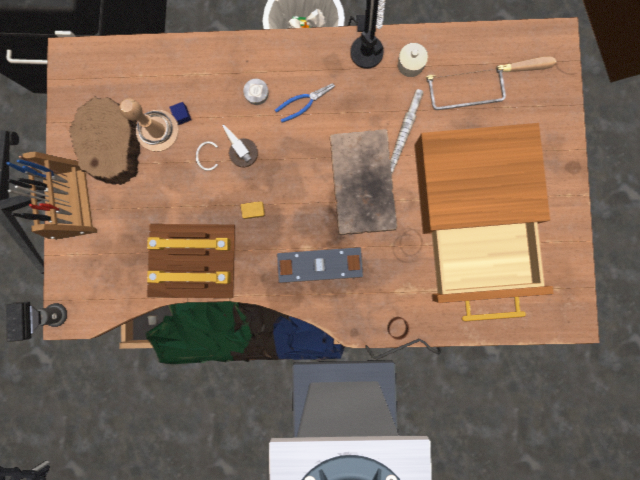

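View pics/side0.png

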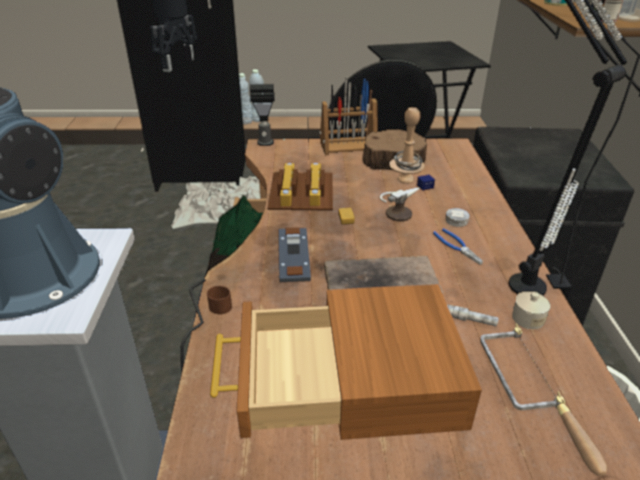

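The top view shows the rack at about (191,261), with beams on rows 243 and 277. The stand is at (320,265), the board at (364,182), the drawer at (488,258) and the handle at (495,310). The side view shows the same layout, with the beams at (288,185) and (315,185).

```bash
cat > m.py <<'E'
from h import *
im=dict(np.load('top0.npz')); P,ok=cloud(im); px=im['pixels']
hsv=cv2.cvtColor(px,cv2.COLOR_RGB2HSV)
z=P[...,2]
def rect(mask,box,name):
    u0,v0,u1,v1=box; m=np.zeros_like(mask); m[v0:v1,u0:u1]=mask[v0:v1,u0:u1]; m&=ok
    n,l,s,_=cv2.connectedComponentsWithStats(m.astype(np.uint8)); k=1+np.argmax(s[1:,4]); m=l==k
    Q=P[m]; (c,wh,a)=cv2.minAreaRect(Q[:,:2].astype(np.float32))
    b=cv2.boxPoints((c,wh,a)); e=b[1]-b[0]; f=b[2]-b[1]; e=e if np.linalg.norm(e)>np.linalg.norm(f) else f
    print(name,np.round(c,4),np.round(wh,3),'long-axis yaw',round(np.degrees(np.arctan2(e[1],e[0]))%180,1),'z',np.percentile(Q[:,2],[5,50,95]).round(4),m.sum())
br=(hsv[...,0]>15)&(hsv[...,0]<32)&(hsv[...,1]>130)&(hsv[...,2]>120)
rect(br,(140,230,240,256),'beamfar'); rect(br,(140,262,240,290),'beamnear')
rect((z>.004)&(z<.05),(135,215,245,305),'rack')
rect((z>.006)&(z<.06),(265,235,375,295),'stand')
rect((z>.035),(300,250,340,280),'edge')
rect((z>.01)&(z<.03),(325,120,405,240),'board')
rect(z>.075,(400,110,560,240),'cabinet')
rect((z>.066)&(z<.08),(420,280,560,303),'drawerfront')
rect(br&(z>.03),(455,295,535,325),'handle')
rect((z>.015)&(z<.03),(435,225,535,295),'drfloor')
rect((z>.01),(235,195,270,222),'wax')
E
python3 m.py
python3 - <<'E'
from h import *
a=cv2.imread('pics/top0.png')
c=np.vstack([cv2.resize(a[215:310,130:290],(800,475//1),interpolation=3)])
E
```

```text
beamfar [0.5454 0.3105] [0.161 0.025] long-axis yaw 88.5 z [0.0228 0.043  0.0466] 705
beamnear [0.48   0.3145] [0.168 0.024] long-axis yaw 87.8 z [0.0091 0.043  0.0464] 731
rack [0.5114 0.3126] [0.177 0.153] long-axis yaw 87.7 z [0.0056 0.0097 0.0449] 6275
stand [0.4975 0.0504] [0.06 0.17] long-axis yaw 92.5 z [0.0094 0.0125 0.0361] 2502
edge [0.4981 0.0506] [0.022 0.024] long-axis yaw 179.3 z [0.0358 0.0419 0.0518] 137
board [ 0.672  -0.0597] [0.221 0.155] long-axis yaw 3.9 z [0.0144 0.0176 0.0206] 6156
cabinet [ 0.6545 -0.265 ] [0.186 0.222] long-axis yaw 93.2 z [0.082  0.0847 0.0874] 11780
drawerfront [ 0.4353 -0.2763] [0.018 0.213] long-axis yaw 93.6 z [0.0692 0.0723 0.0751] 957
handle [ 0.4066 -0.2791] [0.041 0.119] long-axis yaw 93.3 z [0.0475 0.0513 0.0544] 483
drfloor [ 0.5067 -0.2781] [0.118 0.171] long-axis yaw 93.2 z [0.0191 0.022  0.025 ] 5258
wax [0.612  0.1843] [0.03  0.046] long-axis yaw 95.6 z [0.014  0.0177 0.0209] 334
```

```bash
cat >> h.py <<'E'
def rot(deg,tilt=0): # tool x axis along yaw; tilt about tool y
    return (R.from_euler('z',deg,degrees=True)*R.from_euler('x',180,degrees=True)*R.from_euler('y',tilt)).as_quat()
def rect(P,m,name):
    n,l,s,_=cv2.connectedComponentsWithStats(m.astype(np.uint8)); k=1+np.argmax(s[1:,4]); Q=P[l==k]
    (c,wh,a)=cv2.minAreaRect(Q[:,:2].astype(np.float32))
    b=cv2.boxPoints((c,wh,a)); e=b[1]-b[0]; f=b[2]-b[1]; e=e if np.linalg.norm(e)>np.linalg.norm(f) else f
    print(name,np.round(c,4),np.round(wh,3),'yaw',round(np.degrees(np.arctan2(e[1],e[0]))%180,1),'z',np.percentile(Q[:,2],[5,50,95]).round(4),len(Q))
def inb(P,ok,x0,x1,y0,y1,z0,z1):
    return ok&(P[...,0]>x0)&(P[...,0]<x1)&(P[...,1]>y0)&(P[...,1]<y1)&(P[...,2]>z0)&(P[...,2]<z1)
E
python3 - <<'E'
from h import *
r.move_to([0.51,0.27,0.27],rot(87.7)); print(r.current_t())
im=wrist(); save(im,'w1.png'); np.savez('w1.npz',**im); print(im['mount'].round(3).tolist())
P,ok=cloud(im)
rect(P,inb(P,ok,.515,.58,.2,.42,.037,.06),'far'); rect(P,inb(P,ok,.44,.51,.2,.42,.037,.06),'near')
rect(P,inb(P,ok,.4,.63,.2,.42,.004,.06),'rack')
r.move_to([0.50,0.03,0.27],rot(92.5)); print(r.current_t())
im=wrist(); save(im,'w2.png'); np.savez('w2.npz',**im); P,ok=cloud(im)
rect(P,inb(P,ok,.43,.57,-.1,.2,.006,.06),'stand')
rect(P,inb(P,ok,.47,.53,.02,.08,.044,.06),'edge')
rect(P,inb(P,ok,.55,.85,-.2,.1,.012,.024),'board')
r.set_gripper(0.5); print(r.current_t())
E
```

```text
1.4917
[[-0.001, -0.951, -0.308, 0.079], [1.0, -0.001, 0.001, 0.001], [-0.001, -0.308, 0.951, -0.119], [0.0, 0.0, 0.0, 1.0]]
far [0.5483 0.3094] [0.157 0.023] yaw 88.1 z [0.0376 0.0427 0.0441] 2462
near [0.4824 0.3099] [0.157 0.023] yaw 87.8 z [0.0375 0.0426 0.044 ] 2403
rack [0.5152 0.3115] [0.176 0.15 ] yaw 87.8 z [0.0058 0.0079 0.0433] 21546
2.4917
stand [0.4995 0.0485] [0.06  0.169] yaw 92.4 z [0.0096 0.0111 0.0361] 8017
edge [0.4994 0.0487] [0.024 0.006] yaw 2.4 z [0.0467 0.0488 0.0501] 167
board [ 0.7109 -0.0537] [0.167 0.321] yaw 166.9 z [0.0152 0.0169 0.0183] 16536
3.0333
```

```bash
python3 -c "
import cv2,numpy as np
cv2.imwrite('pics/w12.png',np.vstack([cv2.resize(cv2.imread('pics/w%d.png'%i),(400,300)) for i in (1,2)]))"
```

```text
(no output)
```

View pics/w12.png

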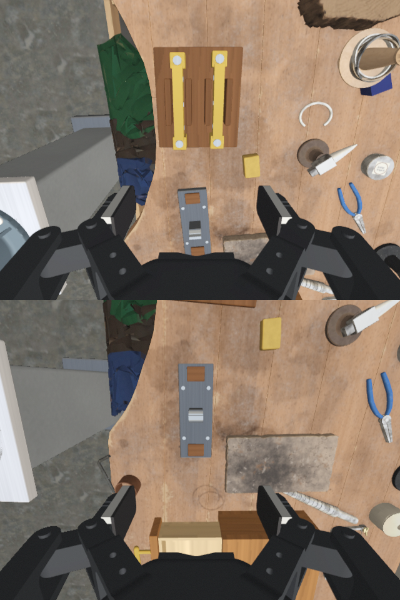

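Crop top: the beams are at about (178,100) and (220,100), and the wax is clear of the path. Crop bottom: the stand is at (195,410) with the edge at (195,413), and the depth fits agree with both. I'll pick the near beam first.

```bash
cat >> h.py <<'E'
def d(yaw): return np.array([np.cos(np.radians(yaw)),np.sin(np.radians(yaw)),0])
RACK=np.array([.5152,.3115,0]); YR=87.8
STAND=np.array([.4995,.0487,0]); YS=92.4
def held():
    im=wrist(); P,ok=cloud(im); T=R.from_quat(im['rot'])
    Q=T.inv().apply((P-im['pos']).reshape(-1,3)).reshape(P.shape)
    # bar top between the feet, in tool coordinates
    m=inb(Q,ok,.02,.16,-.02,.02,-.04,.03); q=Q[m]
    a=np.polyfit(q[:,0],q[:,2],1); b=np.polyfit(q[:,0],q[:,1],1)
    print('held: slope(down+) %.3f z0 %.4f  end x %.4f  yawoff %.3f y0 %.4f n %d'%(a[0],a[1],np.percentile(q[:,0],99.5),b[0],b[1],len(q)))
    return im
def pick(side):
    c=RACK+.033*side*d(YR-90); g=c-.068*d(YR)
    r.move_to(g+[0,0,.13],rot(YR)); r.move_linear(g+[0,0,.034],vel=.12)
    r.set_gripper(0.0,squeeze=90); print('grip',r.current_opening(),r.current_finger_force(),r.current_contact_force())
    r.move_linear(g+[0,0,.13],vel=.12); return held()
E
python3 - <<'E'
from h import *
im=pick(-1); save(im,'w3.png'); print(r.current_opening(),r.current_contact_force(),r.current_t())
E
```

```text
grip 0.2636230921458043 88.95644903182983 [-2.05641208 -0.24636036  7.01906162]
held: slope(down+) 0.011 z0 -0.0081  end x 0.1132  yawoff -0.005 y0 0.0008 n 14636
0.26803141575800304 [-0.01603432  0.32886669 -2.7945969 ] 6.3
```

View pics/w3.png

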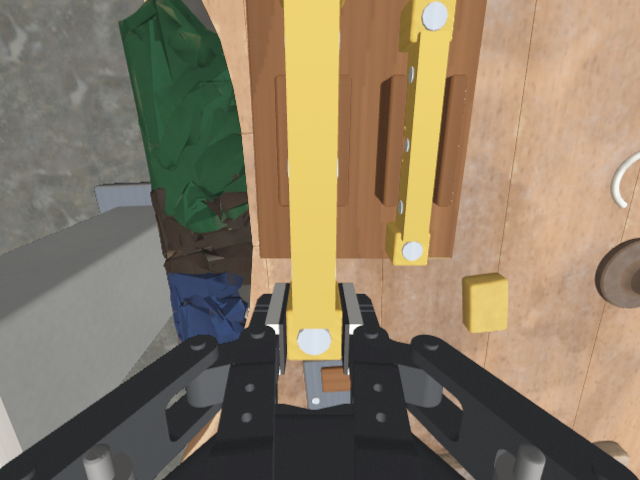

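The held beam is level in the jaws. Its foot end is at (315,360) and the screw at (315,340). I'll check the grip offset along the beam, then place it on the stand.

```bash
cat >> h.py <<'E'
def ray(im,u,v,zt): # pixel -> tool coords at tool z = zt
    M=im['mount']; k=M[:3,:3]@np.array([(u-im['cx'])/im['fx'],(v-im['cy'])/im['fy'],1]); return M[:3,3]+k*(zt-M[2,3])/k[2]
E
python3 - <<'E'
from h import *
im=dict(np.load('w1.npz'))
print('end',ray(im,315,360,-.003),'screw',ray(im,315,340,-.008),'far row0',ray(im,315,0,-.008))
# onto the stand
g=STAND-.068*d(YS)
r.move_to(g+[0,0,.13],rot(YS)); r.move_linear(g+[0,0,.075],vel=.15)
print(r.current_contact_force(),r.current_t()); f0=r.current_contact_force()[2]
for z in np.arange(.066,.0515,-.002):
    r.move_linear(g+[0,0,z],vel=.03); f=r.current_contact_force(); print(round(z,4),f.round(2))
    if f[2]-f0>1.5: break
held(); print(r.current_t())
im=optics.get_image('side'); save(im,'s1.png')
cv2.imwrite('pics/s1c.png',cv2.resize(im['pixels'][200:320,220:380,::-1],(800,600),interpolation=3))
E
```

```text
end [-0.01348832  0.00141663 -0.003     ] screw [-0.00024857  0.00138965 -0.008     ] far row0 [ 0.11280238  0.0013597  -0.008     ]
[ 0.45215872 -0.0664327  -2.30247453] 7.85
0.066 [-0.45 -0.16 -2.21]
0.064 [ 0.16  0.05 -1.31]
0.062 [ 0.96  0.83 -2.29]
0.06 [0.53 4.75 3.25]
held: slope(down+) -0.001 z0 -0.0070  end x 0.1128  yawoff -0.003 y0 0.0006 n 15220
9.1
```

View pics/s1c.png

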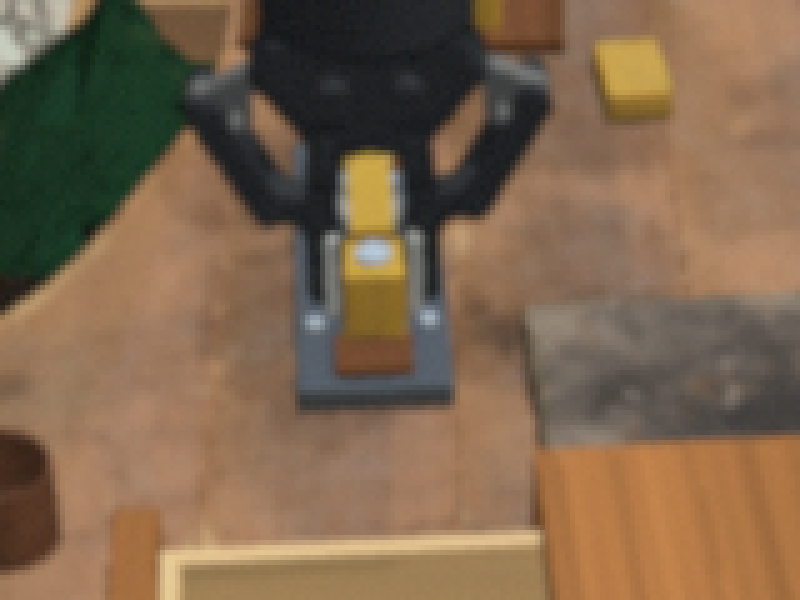

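The beam is over the stand with its notch flank touching the edge (+y side force), so it needs to go about 2.5 mm towards +y. I'll shift it, seat it, release and look.

```bash
cat >> h.py <<'E'
def ends():
    "height of the bar top along a beam lying on the stand"
    im=wrist(); P,ok=cloud(im); s=(P-STAND)@d(YS); t=(P-STAND)@d(YS-90)
    m=ok&(abs(t)<.007)&(s>-.03)&(s<.075)&(P[...,2]>.045)&(P[...,2]<.09)
    a=np.polyfit(s[m],P[...,2][m],1); print('beam on stand: slope along +y %.3f, mid z %.4f, n %d t %.2f'%(a[0],a[1],m.sum(),r.current_t())); return a[0],im
def seat(off,z):
    f0=None; g=STAND-(.068-off)*d(YS)
    for zz in np.arange(.0625,z-.0001,-.0015):
        r.move_linear(g+[0,0,zz],vel=.04); f=r.current_contact_force(); print(round(zz,4),f.round(2))
        if f[2]>1.5: break
E
python3 - <<'E'
from h import *
seat(.0025,.0555); print(r.current_tool_pos()); held()
E
```

```text
0.0625 [ 0.2  -0.3  -1.86]
0.061 [ 0.72 -0.46 -2.3 ]
0.0595 [-0.66  0.3  -1.91]
0.058 [-0.79  0.82 -2.42]
0.0565 [-0.8   0.06  3.73]
[ 0.50240607 -0.01673433  0.05675528]
held: slope(down+) -0.005 z0 -0.0067  end x 0.1126  yawoff -0.004 y0 0.0006 n 15290
```

```bash
python3 - <<'E'
from h import *
r.set_gripper(0.5); ends(); r.sleep(.6); ends(); r.sleep(.6); s,im=ends(); save(im,'w4.png')
print(r.current_contact_force())
im=optics.get_image('side'); 
cv2.imwrite('pics/s2c.png',cv2.resize(im['pixels'][200:320,220:380,::-1],(800,600),interpolation=3))
E
```

```text
beam on stand: slope along +y -0.176, mid z 0.0655, n 11406 t 10.83
beam on stand: slope along +y -0.176, mid z 0.0655, n 11397 t 11.48
beam on stand: slope along +y -0.175, mid z 0.0655, n 11390 t 12.13
[-0.25032378 -0.21778554 -0.10357063]
```

View pics/s2c.png

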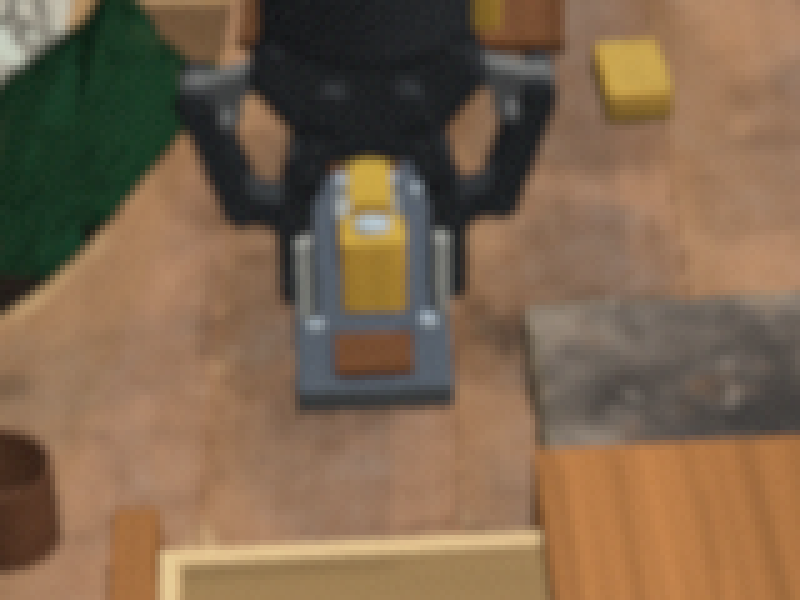

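The beam has tipped with its far end down, at slope -0.175 and steady, so it is the lopsided one. It goes on the soldering board, so I'll refine the board pose from the stored images first.

```bash
python3 - <<'E'
from h import *
for n in ('top0','w2'):
    im=dict(np.load(n+'.npz')); P,ok=cloud(im)
    m=inb(P,ok,.55,.85,-.152,.1,.011,.024).astype(np.uint8); k=19 if n=='top0' else 41
    m=cv2.morphologyEx(m,cv2.MORPH_OPEN,np.ones((k,k),np.uint8)); rect(P,m>0,n)
im=dict(np.load('top0.npz')); P,ok=cloud(im)
for u,v in [(331,136),(385,130),(396,230),(341,234)]: print(u,v,P[v-3:v+4,u-3:u+4].reshape(-1,3).mean(0).round(3))
print(R.from_quat(rot(92.4,-.175)).as_matrix()[:,0])
E
```

```text
top0 [ 0.6635 -0.0418] [0.205 0.117] yaw 2.2 z [0.0149 0.0177 0.0207] 4065Traceback (most recent call last):
  File "<stdin>", line 5, in <module>
  File "h.py", line 18, in rect
    n,l,s,_=cv2.connectedComponentsWithStats(m.astype(np.uint8)); k=1+np.argmax(s[1:,4]); Q=P[l==k]
                                                                      ~~~~~~~~~^^^^^^^^^
    return _wrapfunc(a, 'argmax', axis=axis, out=out, **kwds)
    return bound(*args, **kwds)
ValueError: attempt to get argmax of an empty sequence
```

```bash
cat >> h.py <<'E'
BOARD=np.array([.666,-.0435,0]); YB=2.2
def lower(g,z0,zmin):
    for z in np.arange(z0,zmin-.0001,-.0015):
        r.move_linear(g+[0,0,z],vel=.04); f=r.current_contact_force()
        if f[2]>1: break
    print('lowered',round(z,4),f.round(2),r.current_t())
E
python3 - <<'E'
from h import *
t=.175; ux=d(YS)*np.cos(t)-np.array([0,0,np.sin(t)]); uz=d(YS)*np.sin(t)+np.array([0,0,np.cos(t)])
p=STAND+[0,0,.05]-.0655*ux+.007*uz
r.move_linear(p,rot=rot(YS,-t),vel=.1); print(r.current_contact_force().round(2))
r.set_gripper(0,squeeze=90); print(r.current_opening(),r.current_contact_force().round(2))
r.move_linear(p+[0,0,.08],vel=.12); held(); print(r.current_t())
g=BOARD-.068*d(YB)
r.move_to(g+[0,0,.14],rot(YB)); print(r.current_t()); im=held(); save(im,'w5.png'); np.savez('w5.npz',**im)
print(r.current_contact_force().round(2))
E
```

```text
[ 0.24  0.56 -0.59]
0.2608869891506758 [-0.97  1.14  1.35]
held: slope(down+) 0.011 z0 -0.0086  end x 0.1130  yawoff -0.001 y0 0.0007 n 14730
13.7583
14.95
held: slope(down+) 0.010 z0 -0.0085  end x 0.1140  yawoff -0.000 y0 -0.0000 n 14783
[ 0.47 -0.46 -0.88]
```

View pics/w5.png

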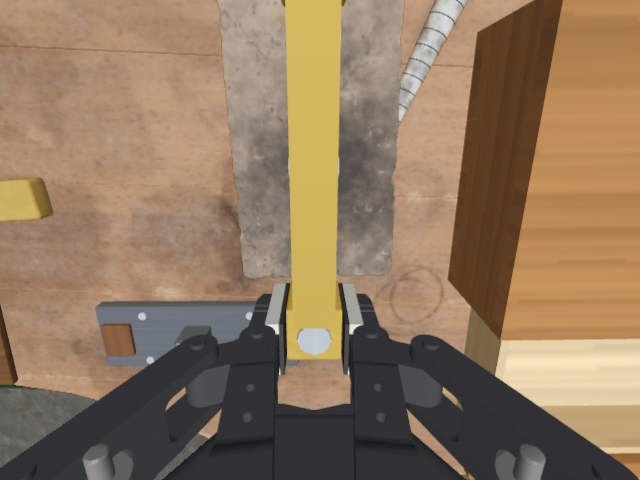

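The beam is level above the board. The board's near corners are at (243,277) and (391,274), symmetric about the beam. I'll check the distance along the beam and lower.

```bash
python3 - <<'E'
from h import *
im=dict(np.load('w5.npz')); a=ray(im,243,277,.122);b=ray(im,391,274,.122); m=(a+b)/2; print(a,b)
g=BOARD-.068*d(YB); yw=YB-np.degrees(np.arctan2(a[0]-b[0],b[1]-a[1]))
print('near edge mid in tool',m,'want x -0.036; yaw',yw)
dx=m[0]+.036; assert abs(dx)<.03
g=g+dx*d(YB)-m[1]*d(YB+90); print(g)
r.move_linear(g+[0,0,.052],vel=.15); lower(g,.0505,.0425); held()
r.set_gripper(.5); print(r.current_contact_force().round(2))
r.move_linear(g+[0,0,.15],vel=.15); print(r.current_t())
E
```

```text
[-0.03357171 -0.05565266  0.122     ] [-0.03105572  0.06059565  0.122     ]
near edge mid in tool [-0.03231372  0.0024715   0.122     ] want x -0.036; yaw 3.439875524779164
[ 0.60182856 -0.04843854  0.        ]
lowered 0.043 [-7.2   1.22 16.79] 17.2333
held: slope(down+) 0.056 z0 0.0034  end x 0.1239  yawoff 0.001 y0 0.0000 n 26366
[ 0.3   0.38 -0.87]
18.4833
```

```bash
cat >> h.py <<'E'
def standing(c,yaw,z0,im):
    P,ok=cloud(im); s=(P-c)@d(yaw); t=(P-c)@d(yaw-90)
    m=ok&(abs(t)<.02)&(abs(s)<.09)&(P[...,2]>z0+.026)&(P[...,2]<z0+.06)
    a=np.polyfit(s[m],P[...,2][m],1); b=np.polyfit(s[m],t[m],1)
    print('standing: slope %.3f top z %.4f s range %s t %.4f yaw %.3f n %d'%(a[0],a[1],np.percentile(s[m],[.5,99.5]).round(4),b[1],b[0],m.sum()))
E
python3 - <<'E'
from h import *
im=wrist(); save(im,'w6.png'); standing(BOARD,YB,.018,im)
im=optics.get_image('top'); standing(BOARD,YB,.018,im)
P,ok=cloud(im)
rect(P,inb(P,ok,.42,.45,-.4,-.15,.066,.08),'front'); rect(P,inb(P,ok,.44,.6,-.4,-.15,.015,.03),'floor')
# second beam
im=pick(1); print(r.current_opening(),r.current_t())
g=STAND-.0655*d(YS)
r.move_to(g+[0,0,.13],rot(YS)); r.move_linear(g+[0,0,.065],vel=.15); print(r.current_contact_force().round(2))
seat(.0025,.0555); held(); print(r.current_tool_pos(),r.current_t())
E
```

```text
standing: slope -0.007 top z 0.0512 s range [-0.0764  0.0808] t 0.0023 yaw -0.001 n 7686Traceback (most recent call last):
  File "<stdin>", line 3, in <module>
  File "h.py", line 61, in standing
    a=np.polyfit(s[m],P[...,2][m],1); b=np.polyfit(s[m],t[m],1)
    raise TypeError("expected non-empty vector for x")
TypeError: expected non-empty vector for x
```

View pics/w6.png

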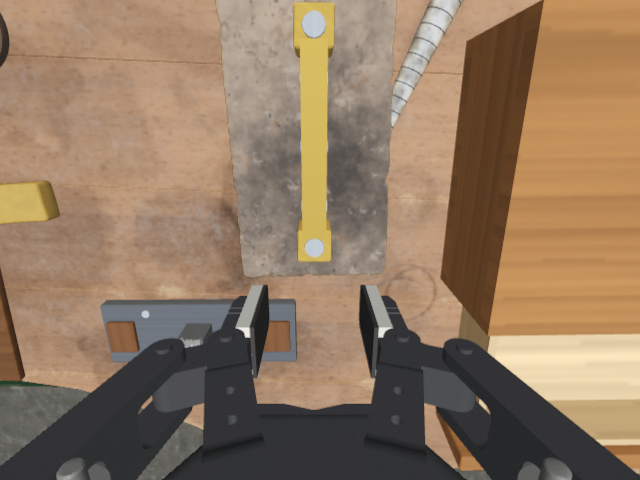

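The first beam stands on both feet on the board, from (314,24) to (314,262). The arm blocks the top camera, so I'll go on with the second beam.

```bash
python3 - <<'E'
from h import *
im=pick(1); print(r.current_opening(),r.current_t())
g=STAND-.0655*d(YS)
r.move_to(g+[0,0,.13],rot(YS)); r.move_linear(g+[0,0,.065],vel=.15); print(r.current_contact_force().round(2))
seat(.0025,.0555); held(); print(r.current_tool_pos(),r.current_t())
E
```

```text
grip 0.26367829991393904 88.7942111492157 [-1.30606735 -0.27017049  5.63946684]
held: slope(down+) 0.003 z0 -0.0077  end x 0.1128  yawoff -0.004 y0 0.0008 n 14556
0.2612997204106775 21.9833
[ 0.26  0.17 -1.1 ]
0.0625 [ 0.55 -0.04 -1.76]
0.061 [-0.01  0.11 -2.17]
0.0595 [ 0.42 -0.81 -2.05]
0.058 [ 0.21  0.81 -2.36]
0.0565 [-1.53  0.06  3.74]
held: slope(down+) -0.012 z0 -0.0062  end x 0.1124  yawoff -0.003 y0 0.0005 n 15238
[ 0.50243742 -0.01675269  0.05678841] 24.8917
```

```bash
python3 - <<'E'
from h import *
r.set_gripper(0.5); ends(); r.sleep(.5); ends(); r.sleep(.5); s,im=ends(); save(im,'w7.png')
# drawer from the wide side camera
im=optics.get_image('side'); P,ok=cloud(im)
rect(P,inb(P,ok,.40,.47,-.42,-.13,.0665,.08),'front side cam')
rect(P,inb(P,ok,.44,.62,-.42,-.13,.015,.028),'floor side cam')
E
```

```text
beam on stand: slope along +y 0.005, mid z 0.0648, n 11294 t 25.27
beam on stand: slope along +y -0.018, mid z 0.0649, n 11288 t 25.82
beam on stand: slope along +y 0.002, mid z 0.0648, n 11276 t 26.38
front side cam [ 0.4342 -0.2789] [0.015 0.217] yaw 93.1 z [0.0692 0.0716 0.0733] 1211
floor side cam [ 0.5068 -0.2582] [0.121 0.151] yaw 93.1 z [0.0197 0.0214 0.0234] 5876
```

View pics/w7.png

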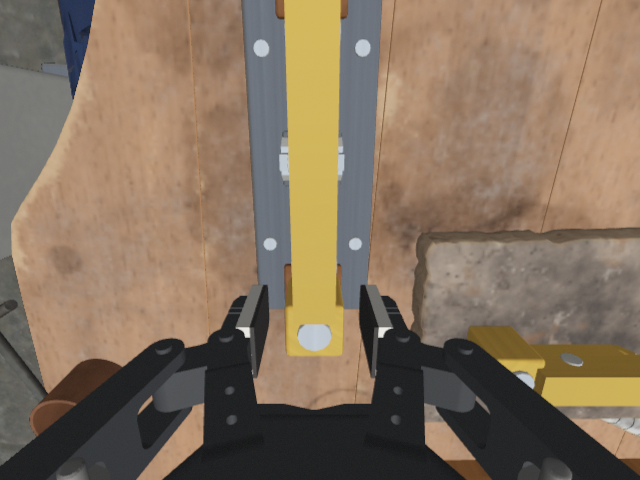

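The second beam stays level (slope within ±0.018, rocking a little), so it is the sound one. I'll regrasp it, hover over the drawer and measure the drawer's left wall and front from close up.

```bash
cat >> h.py <<'E'
YD=93.2; DR=np.array([.503,-.2765,0])
E
python3 - <<'E'
from h import *
r.set_gripper(0,squeeze=90); p=r.current_tool_pos(); print(r.current_opening())
r.move_linear(p+[0,0,.1],vel=.12); held()
g=DR-.068*d(YD)
r.move_to(g+[0,0,.17],rot(YD)); print(r.current_t(), r.current_contact_force().round(2))
im=held(); save(im,'w8.png'); np.savez('w8.npz',**im); P,ok=cloud(im)
s=(P-DR)@d(YD); t=(P-DR)@d(YD-90)
m=ok&(P[...,2]>.016)&(P[...,2]<.027)&(s>0)&(s<.12)&(abs(t)<.06); m2=m&(abs(t)>.02)
print('floor s max',np.percentile(s[m2],[95,99,99.8]).round(4),'t range',np.percentile(t[m],[.2,1,99,99.8]).round(4),'z',np.median(P[...,2][m]).round(4))
w=ok&(P[...,2]>.058)&(P[...,2]<.068)&(s>.06)&(s<.13)&(abs(t)<.05); print('wall top s',np.percentile(s[w],[1,50,99]).round(4),w.sum())
f=ok&(P[...,2]>.068)&(P[...,2]<.078)&(t<-.03)&(t>-.1)&(s<.1)&(s>0); print('front top t',np.percentile(t[f],[1,50,99]).round(4),f.sum())
c=ok&(P[...,2]>.08)&(P[...,2]<.09)&(t>.03)&(t<.1)&(s>0)&(s<.1); print('carcass front t',np.percentile(t[c],[.5,1,5]).round(4),c.sum())
E
```

```text
0.26398042429357804
held: slope(down+) 0.020 z0 -0.0091  end x 0.1129  yawoff -0.002 y0 0.0008 n 14692
29.0083 [-0.01  0.08 -2.45]
held: slope(down+) 0.019 z0 -0.0091  end x 0.1129  yawoff -0.002 y0 0.0008 n 14688
floor s max [0.0888 0.091  0.0913] t range [-0.0541 -0.0539  0.0592  0.0599] z 0.021Traceback (most recent call last):
  File "<stdin>", line 10, in <module>
    return _quantile_unchecked(
        a, q, axis, out, overwrite_input, method, keepdims, weights)
    return _ureduce(a,
                    func=_quantile_ureduce_func,
    ...<5 lines>...
                    overwrite_input=overwrite_input,
                    method=method)
    r = func(a, **kwargs)
    result = _quantile(arr,
                       quantiles=q,
    ...<2 lines>...
                       out=out,
                       weights=wgt)
    slices_having_nans = np.isnan(arr[-1, ...])
                                  ~~~^^^^^^^^^
IndexError: index -1 is out of bounds for axis 0 with size 0
```

View pics/w8.png

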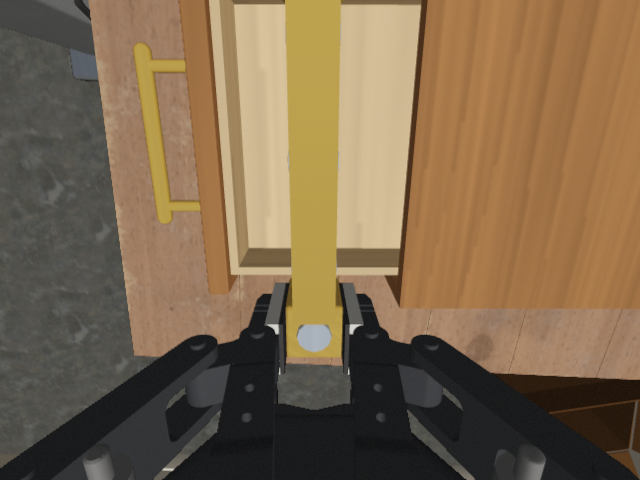

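```bash
python3 - <<'E'
from h import *
im=dict(np.load('w8.npz')); P,ok=cloud(im)
s=(P-DR)@d(YD); t=(P-DR)@d(YD-90); z=P[...,2]
m=ok&(z>.016)&(z<.027)&(abs(s)<.12)&(abs(t)<.05)&(abs(t)>.02); print('floor s',s[m].min().round(4),s[m].max().round(4))
w=ok&(z>.055)&(z<.07)&(s<-.07)&(s>-.13)&(abs(t)<.05); print('near wall top s',np.percentile(s[w],[1,50,99]).round(4),w.sum())
c=ok&(z>.08)&(z<.09)&(t>.0)&(abs(s)<.1); print('carcass t',np.percentile(t[c],[.2,1]).round(4))
f=ok&(z>.066)&(z<.078)&(t<-.03)&(abs(s)<.1); print('front t',np.percentile(t[f],[1,99]).round(4))
h=ok&(z>.042)&(z<.06)&(t<-.085)&(t>-.14)&(abs(s)<.08); print('handle t',np.percentile(t[h],[1,50,99]).round(4),'s',np.percentile(s[h],[1,99]).round(4))
E
```

```text
floor s -0.0879 0.0917
near wall top s [-0.0928 -0.0886 -0.0866] 972
carcass t [0.0602 0.0608]
front t [-0.0746 -0.0598]
handle t [-0.1144 -0.1069 -0.086 ] s [-0.0542  0.0599]
```

```bash
python3 - <<'E'
from h import *
D=DR+.002*d(YD)+.001*d(YD-90); g=D-.068*d(YD); q=rot(YD,.017)
r.move_linear(g+[0,0,.10],rot=q,vel=.15); r.move_linear(g+[0,0,.056],vel=.12); print(r.current_contact_force().round(2))
lower(g,.0545,.0465)
r.set_gripper(.5); print(r.current_contact_force().round(2))
r.move_linear(g+[0,0,.17],rot=rot(YD),vel=.2); im=wrist(); save(im,'w9.png'); standing(D,YD,.0215,im); print(r.current_t())
E
```

```text
[-0.13 -0.38 -1.64]
lowered 0.047 [0.36 1.96 5.29] 31.6917
[-0.29  0.25 -0.44]
standing: slope -0.007 top z 0.0552 s range [-0.0897  0.0775] t 0.0011 yaw 0.002 n 7174
32.8417
```

View pics/w9.png

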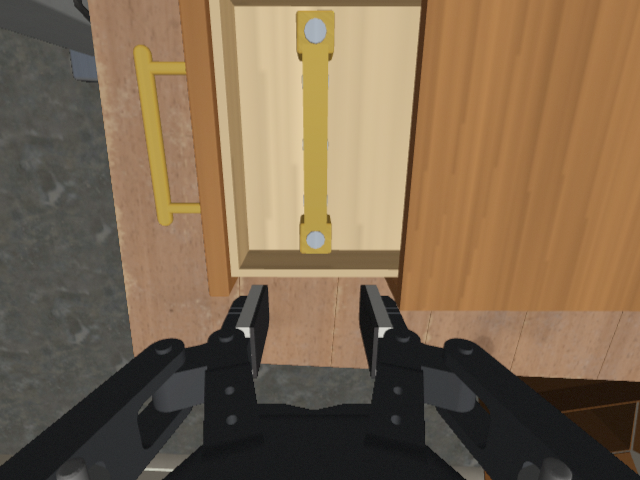

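The beam stands flat in the drawer, with its ends at (316,30) and (316,240). Next I'll close the gripper and push the handle.

```bash
python3 - <<'E'
from h import *
D=DR+.003*d(YD); ax=d(YD-90); q=rot(YD-90)
r.set_gripper(0,squeeze=30)
b=D-.15*ax
r.move_to(b+[0,0,.17],q); r.move_linear(b+[0,0,.055],vel=.15); print(r.current_contact_force().round(2),r.current_t())
x=-.15; r.move_linear(D-.13*ax+[0,0,.055],vel=.06)
r.move_linear(D-.02*ax+[0,0,.055],vel=.06); print(r.current_contact_force().round(2),r.current_t())
for x in np.arange(-.0185,.02,.0015):
    r.move_linear(D+x*ax+[0,0,.055],vel=.04); f=r.current_contact_force()@ax
    if f<-9: break
print('stop at',x,f,r.current_t())
r.move_linear(D+(x-.05)*ax+[0,0,.055],vel=.1); r.move_linear(D+(x-.06)*ax+[0,0,.2],vel=.2)
r.move_to([.3,.3,.3],rot(90)); print(r.current_t())
im=optics.get_image('top'); save(im,'top1.png'); P,ok=cloud(im)
rect(P,inb(P,ok,.35,.62,-.42,-.13,.066,.079),'front'); rect(P,inb(P,ok,.45,.8,-.42,-.13,.081,.1),'carcass')
standing(BOARD,YB,.018,im)
E
```

```text
[-0.11  0.04 -0.37] 35.5583
[-0.17  0.23 -0.48] 38.025
stop at -0.004999999999999987 -12.703840784009449 40.525
44.2083
front [ 0.5544 -0.2699] [0.016 0.214] yaw 93.2 z [0.0693 0.0722 0.0752] 966
carcass [ 0.6543 -0.2646] [0.186 0.222] yaw 93.2 z [0.0822 0.0848 0.0873] 11582
standing: slope 0.001 top z 0.0519 s range [-0.0793  0.079 ] t 0.0005 yaw -0.004 n 784
```

View pics/top1.png

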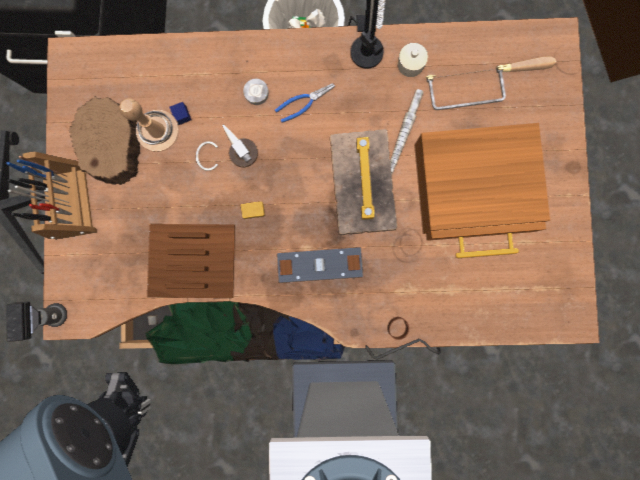

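The drawer front is flush with the carcass and the push ended at the stop (12.7 N). The beam stands on the board at (365,178), and the other things on the bench look unmoved.

```bash
python3 -c "
from h import *
print(r.hand_in(), r.current_t())"
```

```text
the job is handed in; nothing more can be done
the job is handed in; nothing more can be done
```

The beam from the rack's near groove tipped (0.175 rad), so it is the lopsided one and stands on the soldering board; the far-groove beam stayed level and is in the drawer, which is pushed fully home, and the job was handed in about 44 s in.

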